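# Feel along the S-shaped strip on the sprung stand

### The arm

A 7-joint arm with a two-finger parallel gripper is mounted at the origin on a cart in front of the work surface, level with it; the furniture and walls round the work are solid. World frame = base frame: x ahead of the robot, y to its left, z up, the work surface at z = 0. Lengths are in m, angles in rad, forces in N, time in s.
With the tool pointing down it reaches from about 0.4 to 0.875 m from the base axis. Payload 19.3 kg.
Tool frame: the origin (TCP) lies midway between the tips of the shut fingers; the grasp point (between the pads) lies 19 mm behind it; z points along the fingers, x is the direction in which the jaws open and shut, and the axes are right-handed (so a half turn about z gives the same grasp; the last joint's range is limited). The gripper opens to 85 mm and grips with 20 to 120 N. Pads are 22 mm wide; open, the fingers measure 114 mm over their backs; the gripper's body (76 mm by 85 mm) begins 54 mm behind the grasp point. The pads swing forward as they close: fully open they stand 13 mm farther back than shut.
Start: joints at [-1.225, 0.521, -0.036, 1.599, 0.021, 1.021, -0.113], TCP at [0.252, 0.572, 0.204] pointing down, gripper open.
Joint ranges: [-2.91, 2.91], [-0.3, 2.13], [-1.5, 1.42], [0.17, 2.43], [-1.26, 4.41], [0.16, 1.93], [-2.52, 2.52]. Speed limits (rad/s): [1.89, 1.89, 2.39, 2.39, 3.01, 3.01, 3.01].

### API

Orientations are given as a unit quaternion [w, x, y, z].
In Python, from plant import arm gives the robot as it stands.
- The arm moves only by the shell command python3 -m pendant 'ROWS' [FORCE]. ROWS is JSON, a list of rows, each an object with "linear": the shift along the tool's x, y, z in cm, a list of three; "twist": the turn, a rotation vector about the tool's x, y, z in rad, a list of three; "gripper": the opening, from 0 (shut) to 1 (fully open). In form: [{"linear": [tx, ty, tz], "twist": [wx, wy, wz], "gripper": gripper}, ...]. A call has exactly 8 rows; each row shifts and turns the pose as measured when the row begins, along the tool's axes as they then stand; what a row does not reach is not made up. A row lasts 1/12 s, in which the tool goes at most 41.7 mm and 7.16 degrees, less where a joint would pass 70% of its speed; a pose out of reach is approached as far as the arm can. A call is refused whole if a number of a shift passes 4.17 or a number of a turn 0.125, either way. A call with a gripper value outside its range is refused whole. The fingers move at their own pace and stop on an object; FORCE is the grip in N (left out, the last holds). Time passes only in rows, so rows that do not move let the fingers close, or fill a call up. It gives the time, the measured TCP pose, the force and the opening at its end, in the units of the state.
- arm.observe(): the state, without advancing time (a new reading comes with each control period).
- arm.capture(name): name is "scene" or "side" or "wrist"; returns (picture, depth): 400x640x3 uint8, blue, green, red; 400x640 float32, m along the optical axis (not along the pixel's ray), 0 where there is no reading.
- arm.get_calibration(name): a dict with "mtx" (3x3 intrinsics, pixels), "k1" (the pictures are not rectified: a ray, as slopes to the right and down, at radius r is drawn at 1 + k1 r^2 times it, then the intrinsics apply), "eye" and "attitude" of the camera in the world. Camera axes: x right, y down, z forward; pixel columns grow to the right and rows downward; lengths in m; the calibration is good to about 2 mm. A picture is of the moment at which its call begins: read the wrist's pose just before it. get_calibration takes no time and is no camera call; for the wrist camera it gives the pose at the moment of the call.
- arm.finish_job(): hands the job in, once; it reports no verdict.
The state is a dict: "clock": time; "joint_pos": joint angles; "joint_vel": joint speeds; "tau": joint torques, N m; "tcp_pos": TCP position; "eef_rot": TCP orientation; "force": force on the tool from outside, world axes, zero at the start; "torque": the same for the moment, N m; "gripper_width": finger opening in m.
Only numpy, scipy, OpenCV 4.12 (cv2) and the standard library are available. Lean on these libraries where they do the work, as an engineer would, in place of code of your own. Each camera call takes 0.05 s, during which the arm holds its last target. There are 200 camera calls.

### The job

Check the S-shaped brass strip on the sprung stand for burrs: touch the round eye at one end with the closed fingertips and slide them slowly along the top of the whole strip, following its curve to the square-cut end, pressing just enough that the sprung plate gives a little and never down to its stop. Finish holding there, the fingertips still resting lightly on the square-cut end. Touch only the strip, not the plate under it, pinch or lift nothing, and leave the loose things around it as they lie.

Things in the scene. Friction and masses are not known exactly. Their poses are not given: they have to be found in the camera images.
- plate (a joint): how far the sprung plate that carries the strip has sunk, m: 0 at rest, 0.012 at its stop; it sinks straight down and springs back, taking about 0.8 N to start moving and about 0.4 N more for each mm, some 5.5 N at the stop
- stand: the checking stand, fixed to the desk: dark steel base 180 x 92 x 12 mm, with the sprung plate above it; origin at the centre of its underside, x along its long side, z up. It may stand at any heading. A desk lamp hangs over the desk to its left (shade at x 0.50 to 0.66, y 0.15 to 0.34, from 0.44 m above the desk up): keep the arm clear of it on the way
- deck: the sprung plate itself, bare aluminium, 172 x 85 mm; origin at the centre of its top face, 42 mm above the desk at rest; not to be touched by the fingers
- eye: round eye at one end of the S-shaped brass strip, a flat disc 18 mm across with a dark dot in the middle (a filled rivet hole), where the run begins; origin in the middle of its top face, 52 mm above the desk at rest and 10 mm above the plate, level with the rest of the strip; x points towards the strip
- strip_1: first part of the brass strip, 30 mm along it, 8 mm wide; origin in the middle of its top face; x runs along the strip towards the square-cut end, z up. The strip is an S of two arcs of 45 mm radius, 164 mm along the curve beyond the eye, 10 mm high; it follows in order eye, strip_1 to strip_5, tail, without gaps, all with their tops level
- strip_2: second part of the brass strip, 30 mm along it, 8 mm wide; origin in the middle of its top face; x runs along the strip towards the square-cut end, z up
- strip_3: third part of the brass strip, 30 mm along it, 8 mm wide; origin in the middle of its top face; x runs along the strip towards the square-cut end, z up
- strip_4: fourth part of the brass strip, 30 mm along it, 8 mm wide; origin in the middle of its top face; x runs along the strip towards the square-cut end, z up
- strip_5: fifth part of the brass strip, 30 mm along it, 8 mm wide; origin in the middle of its top face; x runs along the strip towards the square-cut end, z up
- tail: last 14 mm of the strip, 8 mm wide, up to its plain square-cut end, where the fingertips stay; origin in the middle of its top face, x along the strip towards its very end
- brass_weight: small turned brass weight, 28 mm across, 31 mm high, loose on the desk, to be left alone; origin at the centre of its underside
- square_graver: square steel blank with a thin tang, 11 x 89 x 8 mm, along its y, loose on the desk, to be left alone; origin at the centre of its underside
- eraser: eraser in a paper sleeve, 23 x 45 x 13 mm, loose on the desk, to be left alone; origin at the centre of its underside
- salt_jar: small square jar with a cap, 46 x 45 x 64 mm, loose on the desk, to be left alone; origin at the centre of its underside
- flush_cutters: side cutters, 54 x 135 x 12 mm, along their y, loose on the desk, to be left alone; origin at the centre of its underside
- wood_offcut: softwood block, 50 x 58 x 26 mm, loose on the desk, to be left alone; origin at the centre of its underside

How it is judged:
By the outcome, as a careful person would: the job done as asked, in the order asked, and still so for the second after the job is handed in, while the arm keeps its last pose, push and grip.
It also fails if it takes over 42 s, if anything falls off the work surface, if the arm or the gripper's body presses on something with over 40 N, if the wrist force passes 120 N, or if a joint passes its speed limit or range.

## Working session

There is one attempt and no reset: what is moved stays moved. The work goes in short steps, Python scripts to look and compute and a shell command to move; the robot and the scene stay as the last step left them, time stands still between calls to the robot, and variables do not carry over. Pictures are saved under pics/ and viewed, about 8 in all and at most 12, crops included, and the job is handed in when it is done.

```bash
mkdir -p pics; ls; cat > h.py <<'E'
import numpy as np, cv2
from plant import arm
from scipy.spatial.transform import Rotation as R
def rot(q): return R.from_quat([q[1],q[2],q[3],q[0]]).as_matrix()
def att(c):
    a=np.array(c["attitude"],float); return a if a.shape==(3,3) else rot(a)
def cast(c,uv,z):
    K=np.array(c["mtx"]); uv=np.atleast_2d(uv).astype(float)
    d=np.c_[(uv[:,0]-K[0,2])/K[0,0],(uv[:,1]-K[1,2])/K[1,1]]; s=d.copy()
    for _ in range(20): s=d/(1+c["k1"]*(s**2).sum(1,keepdims=True))
    r=np.c_[s,np.ones(len(s))]@att(c).T; e=np.array(c["eye"])
    return e+r*((z-e[2])/r[:,2])[:,None]
E
python3 - <<'E'
from h import *
o=arm.observe(); print({k:np.round(v,3) for k,v in o.items()})
for n in("scene","side"):
    c=arm.get_calibration(n); print(n,c)
    p,d=arm.capture(n); cv2.imwrite(f"pics/{n}0.png",p); np.save(f"pics/{n}0.npy",d)
E
```

```text
pics
{'clock': np.float64(0.0), 'joint_pos': array([-1.225,  0.522, -0.036,  1.6  ,  0.021,  1.021, -0.113]), 'joint_vel': array([-0.001, -0.001,  0.   , -0.   , -0.   ,  0.001,  0.001]), 'tau': array([ 1.0000e-03, -9.2711e+01,  1.9800e+00, -3.6993e+01,  1.8000e-02,
        8.0000e-03, -0.0000e+00]), 'tcp_pos': array([0.252, 0.571, 0.203]), 'eef_rot': array([ 0.   ,  0.838,  0.546, -0.   ]), 'force': array([ 0.246, -0.99 , -0.191]), 'torque': array([0.035, 0.037, 0.017]), 'gripper_width': np.float64(0.085)}
scene {'mtx': array([[465.22316129,   0.        , 318.93642433],
       [  0.        , 465.22316129, 195.63868995],
       [  0.        ,   0.        ,   1.        ]]), 'k1': -0.06296036872217976, 'eye': array([0.25006519, 0.23487914, 0.75577669]), 'attitude': array([ 0.10795708, -0.30987942,  0.88411804, -0.33264891])}
side {'mtx': array([[413.16070944,   0.        , 309.97281247],
       [  0.        , 413.16070944, 205.149175  ],
       [  0.        ,   0.        ,   1.        ]]), 'k1': -0.08146295708721689, 'eye': array([0.89066441, 0.14726056, 0.75260418]), 'attitude': array([-0.08012452,  0.25020569,  0.91892175, -0.2942108 ])}
```

View pics/scene0.png

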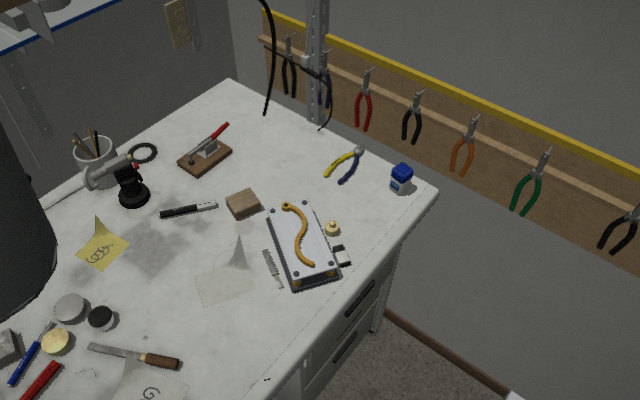

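View pics/side0.png

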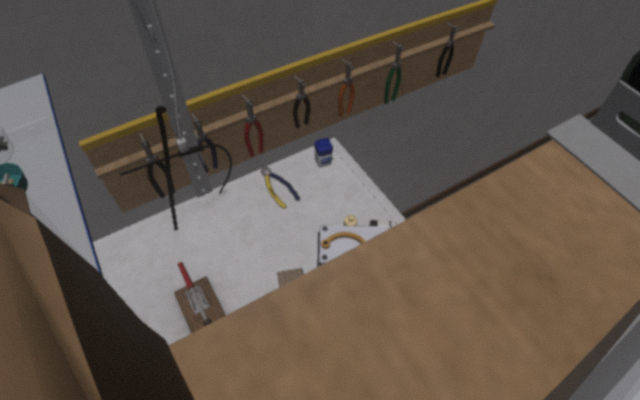

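The scene picture shows the strip at about (287,206), the eye, to (311,265), the square-cut end. The side view is mostly blocked by the lamp shade. I'll measure from the scene picture.

```bash
python3 - <<'E'
from h import *
p=cv2.imread("pics/scene0.png"); c=arm.get_calibration("scene"); d=np.load("pics/scene00.npy") if 0 else np.load("pics/scene0.npy")
hsv=cv2.cvtColor(p,cv2.COLOR_BGR2HSV)
m=cv2.inRange(hsv,(10,110,60),(30,255,255)); m[:, :270]=0;m[:,345:]=0;m[:195]=0;m[272:]=0
n,l,st,_=cv2.connectedComponentsWithStats(m)
i=1+np.argmax(st[1:,4]); print(st[1:]); m=(l==i)
ys,xs=np.nonzero(m); P=cast(c,np.c_[xs,ys],.052)
for y in range(ys.min(),ys.max()+1,4):
    k=ys==y; q=cast(c,[[xs[k].mean(),y]],.052)[0]; print(y,xs[k].min(),xs[k].max(),np.round(q,4), round(float(np.median(d[y,xs[k]])),3))
big=cv2.resize(p[180:310,240:370],None,fx=4.6,fy=4.6,interpolation=cv2.INTER_CUBIC); cv2.imwrite("pics/crop0.png",big)
E
```

```text
[[282 202  32  66 417]
 [270 221   1   2   2]
 [334 234   1   1   1]
 [327 271   2   1   2]
 [333 271   2   1   2]]
202 284 287 [ 0.661  -0.1961  0.052 ] 0.92
206 282 294 [ 0.6505 -0.1914  0.052 ] 0.913
210 284 300 [ 0.6371 -0.1892  0.052 ] 0.911
214 298 303 [ 0.6186 -0.1914  0.052 ] 0.901
218 301 305 [ 0.6085 -0.1869  0.052 ] 0.892
222 302 306 [ 0.6009 -0.1806  0.052 ] 0.888
226 302 306 [ 0.5948 -0.1732  0.052 ] 0.881
230 301 305 [ 0.5902 -0.1647  0.052 ] 0.875
234 298 303 [ 0.5879 -0.1546  0.052 ] 0.87
238 296 300 [ 0.5857 -0.1447  0.052 ] 0.863
242 295 298 [ 0.582 -0.136  0.052] 0.857
246 295 298 [ 0.5763 -0.1292  0.052 ] 0.852
250 295 299 [ 0.5699 -0.123   0.052 ] 0.843
254 297 301 [ 0.5615 -0.1186  0.052 ] 0.839
258 299 305 [ 0.5518 -0.1154  0.052 ] 0.833
262 303 313 [ 0.538  -0.1156  0.052 ] 0.828
266 309 312 [ 0.5293 -0.1119  0.052 ] 0.828
```

View pics/crop0.png

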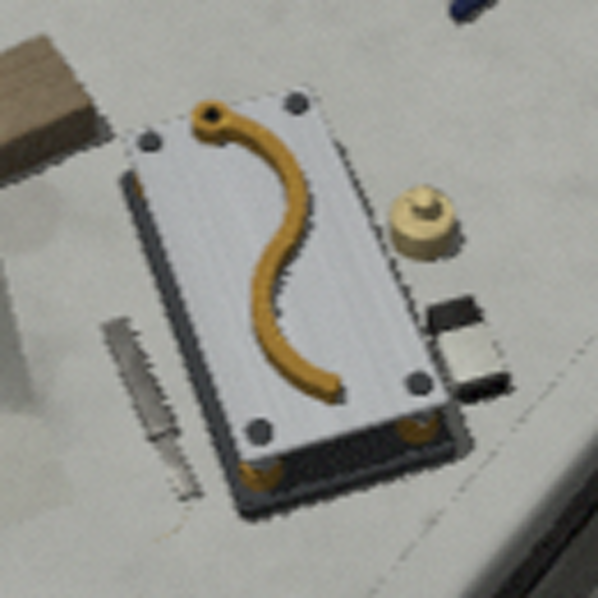

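The crop shows the eye with its dark dot at scene pixel (285.7,205.4) and the square-cut end at (312.8,264.3). The loose things are beside the stand, all lower than the strip's surroundings. Before moving I'll check how tall the things on the way are.

```bash
python3 - <<'E'
from h import *
c=arm.get_calibration("scene"); d=np.load("pics/scene0.npy")
print(np.round(cast(c,[[285.7,205.4],[312.8,264.3]],.052),4))
v,u=np.mgrid[0:400:2,0:640:2]; uv=np.c_[u.ravel(),v.ravel()]; e=np.array(c["eye"])
r=cast(c,uv,e[2]-1)-e; f=att(c)[:,2]; dd=d[uv[:,1],uv[:,0]]
P=e+r*(dd/(r@f))[:,None]; P=P[dd>0]
for x in np.arange(.2,.85,.1):
    row=[]
    for y in np.arange(-.4,.7,.1):
        k=(abs(P[:,0]-x)<.05)&(abs(P[:,1]-y)<.05); row.append(round(float(P[k,2].max()),2) if k.any() else None)
    print(round(x,1),row)
E
```

```text
[[ 0.655  -0.1897  0.052 ]
 [ 0.5283 -0.1172  0.052 ]]
0.2 [-0.73, None, None, 0.0, None, None, None, None, None, None, None]
0.3 [-0.73, -0.73, None, None, None, None, None, None, None, None, None]
0.4 [-0.01, -0.73, -0.73, None, -0.01, -0.01, None, None, None, None, None]
0.5 [0.07, 0.0, 0.04, 0.05, 0.0, 0.01, 0.56, 0.48, None, None, None]
0.6 [0.01, 0.01, 0.05, 0.05, 0.01, 0.02, 0.56, 0.0, None, None, None]
0.7 [0.14, 0.01, 0.05, 0.08, 0.02, 0.59, 0.04, 0.02, None, None, None]
0.8 [0.35, 0.0, 0.03, 0.03, 0.02, 0.0, 0.03, 0.03, 0.01, None, None]
```

```bash
python3 -m pendant '[{"linear":[-2,1.8,0],"twist":[0,0,0],"gripper":0},{"linear":[-2.8,2.5,0],"twist":[0,0,0],"gripper":0},{"linear":[-2.8,2.5,0],"twist":[0,0,0],"gripper":0},{"linear":[-2.8,2.5,0],"twist":[0,0,0],"gripper":0},{"linear":[-2.8,2.2,0],"twist":[0,0,0],"gripper":0},{"linear":[-2.8,2.2,0],"twist":[0,0,0],"gripper":0},{"linear":[-2.8,2.0,0],"twist":[0,0,0],"gripper":0},{"linear":[-2.8,1.5,0],"twist":[0,0,0],"gripper":0}]' 20; python3 -c "
from h import *
print(arm.observe()['joint_pos'])"
```

```text
clock: 0.77
tcp_pos: [0.3211, 0.2978, 0.1994]
eef_rot: [0.0, 0.835, 0.55, -0.003]
force: [1.0, 0.4, 0.8]
gripper_width: 0.0001
[-0.88778038  0.23308084  0.00683469  2.0686038  -0.00404231  0.84477138
  0.28511208]
```

```bash
python3 -m pendant '[{"linear":[-2.7,2.6,0],"twist":[0,0,0],"gripper":0},{"linear":[-2.7,2.6,0],"twist":[0,0,0],"gripper":0},{"linear":[-2.7,2.6,0],"twist":[0,0,0],"gripper":0},{"linear":[-2.7,2.6,0],"twist":[0,0,0],"gripper":0},{"linear":[-2.7,2.6,0],"twist":[0,0,0],"gripper":0},{"linear":[-2.7,2.6,0],"twist":[0,0,0],"gripper":0},{"linear":[-2.7,2.6,0],"twist":[0,0,0],"gripper":0},{"linear":[-2.7,2.6,0],"twist":[0,0,0],"gripper":0}]' 20; python3 -c "
from h import *
print(arm.observe()['joint_pos'])"
```

```text
clock: 1.43
tcp_pos: [0.4263, 0.003, 0.2]
eef_rot: [-0.0, 0.834, 0.551, -0.002]
force: [0.9, -0.1, 0.9]
gripper_width: 0.0002
[-0.34259582  0.21534577  0.22858803  2.10320902 -0.06400532  0.83356345
  1.09145202]
```

```bash
python3 -m pendant '[{"linear":[-1.9,2.6,0],"twist":[0,0,0],"gripper":0},{"linear":[-1.9,2.6,0],"twist":[0,0,0],"gripper":0},{"linear":[-1.9,2.6,0],"twist":[0,0,0],"gripper":0},{"linear":[-1.9,2.6,0],"twist":[0,0,0],"gripper":0},{"linear":[-1.9,2.6,0],"twist":[0,0,0],"gripper":0},{"linear":[-1.5,2.1,0],"twist":[0,0,0],"gripper":0},{"linear":[-0.7,1.1,0],"twist":[0,0,0],"gripper":0},{"linear":[0,0,0],"twist":[0,0,0],"gripper":0}]' 20; python3 - <<'E'
from h import *
print(np.round(arm.observe()['joint_pos'],3))
c=arm.get_calibration("wrist"); p,d=arm.capture("wrist"); cv2.imwrite("pics/w1.png",p); np.save("pics/w1.npy",d)
import pickle; pickle.dump(c,open("pics/w1.pkl","wb")); print(c)
E
```

```text
clock: 2.1
tcp_pos: [0.532, -0.1868, 0.1986]
eef_rot: [0.0, 0.837, 0.548, -0.003]
force: [-0.5, 1.1, -0.6]
gripper_width: 0.0006
[ 0.015  0.447  0.296  1.779 -0.15   0.942  1.531]
{'mtx': array([[284.29827752,   0.        , 322.11409221],
       [  0.        , 284.29827752, 195.37578133],
       [  0.        ,   0.        ,   1.        ]]), 'k1': 0.012586925828364041, 'eye': array([ 0.47201413, -0.15872442,  0.36880269]), 'attitude': array([0.11280245, 0.82912991, 0.54302711, 0.07029049])}
```

View pics/w1.png

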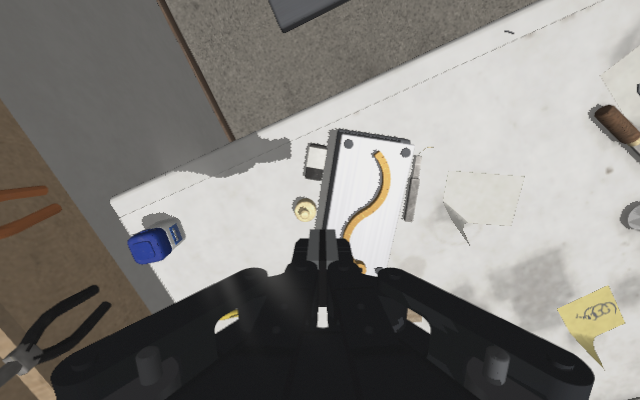

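The wrist view shows the tail end at (378,155). The eye is half hidden behind the fingers at about (360,267). I'll move outwards about 10 cm so the whole strip shows.

```bash
python3 -m pendant '[{"linear":[0,1.5,0],"twist":[0,0,0],"gripper":0},{"linear":[0,2,0],"twist":[0,0,0],"gripper":0},{"linear":[0,2,0],"twist":[0,0,0],"gripper":0},{"linear":[0,2,0],"twist":[0,0,0],"gripper":0},{"linear":[0,1.5,0],"twist":[0,0,0],"gripper":0},{"linear":[0,0.5,0],"twist":[0,0,0],"gripper":0},{"linear":[0,0,0],"twist":[0,0,0],"gripper":0},{"linear":[0,0,0],"twist":[0,0,0],"gripper":0}]' 20; python3 - <<'E'
from h import *
import pickle
F=[]
for _ in range(1): o=arm.observe(); print(np.round(o['tcp_pos'],4),np.round(o['force'],2))
c=arm.get_calibration("wrist"); p,d=arm.capture("wrist"); cv2.imwrite("pics/w2.png",p); np.save("pics/w2.npy",d)
pickle.dump(c,open("pics/w2.pkl","wb"))
hsv=cv2.cvtColor(p,cv2.COLOR_BGR2HSV)
m=cv2.inRange(hsv,(8,100,60),(30,255,255))
n,l,st,ce=cv2.connectedComponentsWithStats(m)
for s,q in zip(st[1:],ce[1:]):
    if s[4]>60: print(s,cast(c,q,.052).round(3))
big=cv2.resize(p[170:360,230:480],None,fx=3.1,fy=3.1,interpolation=cv2.INTER_CUBIC); cv2.imwrite("pics/w2c.png",big)
E
```

```text
clock: 2.82
tcp_pos: [0.6182, -0.2171, 0.1964]
eef_rot: [-0.003, 0.835, 0.55, -0.004]
force: [-0.4, 1.4, -1.0]
gripper_width: -0.0002
[ 0.6182 -0.2171  0.1964] [-0.43  1.39 -1.02]
[ 338   64   52  144 1288] [[ 0.592 -0.156  0.052]]
[  0  93  15  14 166] [[ 0.411 -0.485  0.052]]
[  0 117  31  15 350] [[ 0.433 -0.494  0.052]]
[191 241  67  26 449] [[ 0.659 -0.364  0.052]]
```

View pics/w2c.png

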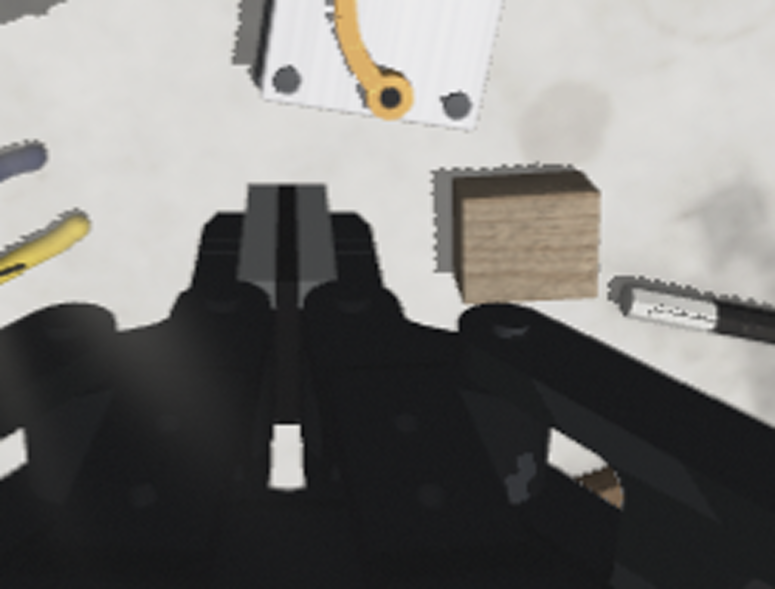

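The crop shows the eye with its dot at picture pixel (355.8,201.6), and the whole strip is clear of the fingers. Next I'll fit the two 45 mm arcs to the brass pixels in both views.

```bash
cat > fit.py <<'E'
from h import *
import pickle
from scipy.optimize import least_squares
def strip(p,c,box,dot):
    hsv=cv2.cvtColor(p,cv2.COLOR_BGR2HSV); m=cv2.inRange(hsv,(8,100,60),(30,255,255))
    x0,y0,x1,y1=box; k=np.zeros_like(m); k[y0:y1,x0:x1]=m[y0:y1,x0:x1]
    n,l,st,_=cv2.connectedComponentsWithStats(k); m=l==1+np.argmax(st[1:,4])
    ys,xs=np.nonzero(m); P=cast(c,np.c_[xs,ys],.052)[:,:2]; E=cast(c,dot,.052)[0,:2]
    S=P[np.linalg.norm(P-E,axis=1)>.013]
    far=S[np.argmax(np.linalg.norm(S-E,axis=1))]
    def cen(q):
        M=q[:2]; n=np.array([-np.sin(q[2]),np.cos(q[2])]); return M,n
    best=None
    for sg in(1,-1):
        def res(q):
            M,n=cen(q); t=np.array([np.cos(q[2]),np.sin(q[2])])
            a=(S-M)@t<0
            return np.where(a,np.linalg.norm(S-M-sg*.045*n,axis=1),np.linalg.norm(S-M+sg*.045*n,axis=1))-.045
        d=far-E
        for off in(-.5,0,.5):
            r=least_squares(res,[*(E+far)/2,np.arctan2(d[1],d[0])+off])
            if best is None or r.cost<best[0]: best=(r.cost,r.x,sg,np.sqrt(np.mean(r.fun**2)))
    _,q,sg,rms=best; M,n=cen(q); t=np.array([np.cos(q[2]),np.sin(q[2])])
    def curve(s):
        s=np.atleast_1d(s); a=np.abs(s)/.045; g=np.where(s<0,1,-1)*sg
        return M+np.sign(s)[:,None]*.045*np.sin(a)[:,None]*t+(g*.045*(1-np.cos(a)))[:,None]*n
    return dict(M=M,th=q[2],sg=sg,rms=rms,E=E,far=far,curve=curve)
if __name__=="__main__":
    V=[("pics/scene0.png",arm.get_calibration("scene"),(270,195,345,272),[285.7,205.4]),
       ("pics/w2.png",pickle.load(open("pics/w2.pkl","rb")),(330,55,400,215),[355.8,201.6])]
    for f,c,b,dt in V:
        r=strip(cv2.imread(f),c,b,dt); cv=r.pop("curve"); print(f,r)
        s=np.arange(-.100,.0921,.001); C=cv(s)
        i=np.argmin(np.linalg.norm(C-r["E"],axis=1)); print("eye s",s[i],np.linalg.norm(C[i]-r["E"])); j=np.argmin(np.linalg.norm(C-r["far"],axis=1)); print("far s",s[j],"end",cv(.082),"start",cv(-.082))
E
python3 fit.py
```

```text
pics/scene0.png {'M': array([ 0.58777627, -0.1539954 ]), 'th': np.float64(1.685104259969853), 'sg': -1, 'rms': np.float64(0.0029362989847975555), 'E': array([ 0.65497507, -0.18972225]), 'far': array([ 0.52593034, -0.11190975])}
eye s -0.088 0.001652267089248162
far s 0.08100000000000016 end [[ 0.52697638 -0.11710429]] start [[ 0.64857616 -0.19088651]]
pics/w2.png {'M': array([ 0.59046719, -0.15773595]), 'th': np.float64(1.6865504818589119), 'sg': -1, 'rms': np.float64(0.0023655295940179684), 'E': array([ 0.65761594, -0.19154578]), 'far': array([ 0.53124681, -0.11635814])}
eye s -0.089 2.3380194380949006e-05
far s 0.07900000000000015 end [[ 0.52961402 -0.12093281]] start [[ 0.65132037 -0.19453909]]
```

The two views agree to about 3 mm. In the wrist view the eye lies on the fitted arc to within 0.1 mm, and the rms of 2.4 mm is what an 8 mm width should give. I'll hover above the eye now.

```bash
python3 -m pendant '[{"linear":[0.6,0.4,1.5],"twist":[0,0,0],"gripper":0},{"linear":[0.6,0.4,2.0],"twist":[0,0,0],"gripper":0},{"linear":[0.6,0.4,2.0],"twist":[0,0,0],"gripper":0},{"linear":[0.6,0.4,2.0],"twist":[0,0,0],"gripper":0},{"linear":[0.6,0.4,2.0],"twist":[0,0,0],"gripper":0},{"linear":[0.6,0.3,1.5],"twist":[0,0,0],"gripper":0},{"linear":[0.4,0.2,0.8],"twist":[0,0,0],"gripper":0},{"linear":[0,0,0],"twist":[0,0,0],"gripper":0}]' 20; python3 - <<'E'
from h import *
import pickle
for _ in range(4):
    o=arm.observe(); c=arm.get_calibration("wrist"); p,d=arm.capture("wrist"); print(o['clock'],np.round(o['tcp_pos'],4),np.round(o['force'],2),np.round(o['eef_rot'],4))
cv2.imwrite("pics/w3.png",p); np.save("pics/w3.npy",d); pickle.dump(c,open("pics/w3.pkl","wb"))
E
```

```text
clock: 3.53
tcp_pos: [0.6542, -0.1841, 0.0731]
eef_rot: [-0.004, 0.835, 0.55, -0.003]
force: [-1.1, -0.6, 1.4]
gripper_width: 0.0003
3.5333 [ 0.6542 -0.1841  0.0731] [-1.1  -0.57  1.43] [-0.0037  0.8349  0.5504 -0.0031]
3.5833 [ 0.6542 -0.1845  0.074 ] [ 0.31 -0.66 -0.33] [-0.0034  0.8349  0.5503 -0.003 ]
3.6333 [ 0.6545 -0.1853  0.0751] [-1.76  0.39 -0.01] [-0.0028  0.8351  0.5501 -0.0026]
3.6833 [ 0.6548 -0.1859  0.0759] [ 0.89  0.31 -0.06] [-0.0023  0.8352  0.5499 -0.0023]
```

View pics/w3.png

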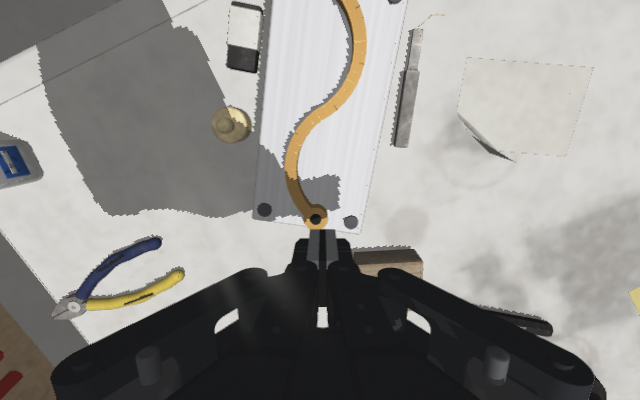

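The wrist view shows the eye's dot at (316,218), just ahead of the fingertips at (322,232). The strip runs up out of the picture at (347,0). I'll fit this closer view.

```bash
python3 - <<'E'
from fit import *
c=pickle.load(open("pics/w3.pkl","rb")); p=cv2.imread("pics/w3.png")
g=cv2.cvtColor(p,cv2.COLOR_BGR2GRAY)[208:228,304:328]; ys,xs=np.nonzero(g<55); print("dot",xs.mean()+304,ys.mean()+208,len(xs)); 
r=strip(p,c,(270,0,380,229),[316,218.3]); cv=r.pop("curve"); print(r)
s=np.arange(-.1,.09,.0005); C=cv(s); i=np.argmin(np.linalg.norm(C-r["E"],axis=1)); print("eye s",s[i],np.linalg.norm(C[i]-r["E"]),cv(.082))
d=np.load("pics/w3.npy"); A=att(c)
for u,v in[(345,100),(300,210),(316,160),(345,110)]:
    q=cast(c,[u,v],c["eye"][2]-1)[0]-c["eye"]; print((c["eye"]+q*d[v,u]/(q@A[:,2])).round(4))
E
```

```text
dot 315.0731707317073 218.3780487804878 82
{'M': array([ 0.59105335, -0.15731166]), 'th': np.float64(1.693744281542384), 'sg': -1, 'rms': np.float64(0.0023863829991913983), 'E': array([ 0.65691115, -0.19093848]), 'far': array([ 0.5404623 , -0.11400775])}
eye s -0.0875 0.0004838199179397476 [[ 0.529937   -0.12094724]]
[ 0.59   -0.1411  0.0521]
[ 0.6467 -0.199   0.0516]
[ 0.6195 -0.1748  0.0409]
[ 0.5957 -0.1426  0.0412]
```

The heights check out: strip top 0.052, plate 0.041. The curve is consistent between views. I'll write a small helper that works out shifts in tool axes, then come down.

```bash
cat > nx.py <<'E'
import sys
from h import *
# usage: nx.py [ds_mm per row] [z target]  -> state on the strip and the shifts (cm) for the next 8 rows
M=np.array([.5906,-.1568]);th=1.690;E=np.array([.6567,-.1905])
t=np.array([np.cos(th),np.sin(th)]);n=np.array([-np.sin(th),np.cos(th)])
def cv(s):
    a=abs(s)/.045; return M+np.sign(s)*.045*np.sin(a)*t+np.sign(s)*.045*(1-np.cos(a))*n
S=np.arange(-.089,.0821,.0005);C=np.array([cv(s) for s in S])
o=arm.observe();p=np.array(o['tcp_pos']);Rm=rot(o['eef_rot'])
i=np.argmin(np.linalg.norm(C-p[:2],axis=1));s=S[i]
tg=cv(min(s+1e-3,.082))-cv(s);tg/=np.linalg.norm(tg);e=p[:2]-C[i]
print("t %.2f s %.1f lat %.1f along %.1f mm z %.2f"%(o['clock'],s*1e3,1e3*(tg[0]*e[1]-tg[1]*e[0]),1e3*(tg@e),p[2]*1e3),"F",np.round(o['force'],1),"tilt",np.round(Rm[:2,2],4),"axx",np.round(Rm[:2,0],3))
ds=float(sys.argv[1])/1e3;zt=float(sys.argv[2])/1e3;a=p.copy()
for k in range(1,9):
    q=cv(min(s+ds*k,float(sys.argv[3])/1e3 if len(sys.argv)>3 else .078));b=np.r_[q,p[2]+(zt-p[2])*k/8]
    print(np.round((Rm.T@(b-a))*100,3),end=" ");a=b
print()
E
python3 -m pendant '[{"linear":[-0.03,0.04,0.2],"twist":[0,0,0],"gripper":0},{"linear":[-0.03,0.04,0.3],"twist":[0,0,0],"gripper":0},{"linear":[-0.03,0.04,0.3],"twist":[0,0,0],"gripper":0},{"linear":[-0.03,0.04,0.3],"twist":[0,0,0],"gripper":0},{"linear":[-0.03,0.04,0.3],"twist":[0,0,0],"gripper":0},{"linear":[-0.03,0.04,0.3],"twist":[0,0,0],"gripper":0},{"linear":[-0.03,0.04,0.2],"twist":[0,0,0],"gripper":0},{"linear":[0,0,0],"twist":[0,0,0],"gripper":0}]' 20; python3 nx.py 0 50
```

```text
clock: 4.4
tcp_pos: [0.6576, -0.1916, 0.0588]
eef_rot: [-0.0, 0.836, 0.549, -0.0]
force: [0.5, -0.2, 0.5]
gripper_width: 0.0002
t 4.40 s -88.0 lat 0.9 along -0.2 mm z 58.78 F [ 0.5 -0.2  0.5] tilt [-0.0011 -0.0001] axx [0.397 0.918]
[ 0.041 -0.082  0.11 ] [0.   0.   0.11] [0.   0.   0.11] [0.   0.   0.11] [0.   0.   0.11] [0.   0.   0.11] [0.   0.   0.11] [0.   0.   0.11]
```

```bash
python3 -m pendant '[{"linear":[0.02,-0.04,0.12],"twist":[0,0,0],"gripper":0},{"linear":[0,0,0.12],"twist":[0,0,0],"gripper":0},{"linear":[0,0,0.12],"twist":[0,0,0],"gripper":0},{"linear":[0,0,0.1],"twist":[0,0,0],"gripper":0},{"linear":[0,0,0.1],"twist":[0,0,0],"gripper":0},{"linear":[0,0,0.1],"twist":[0,0,0],"gripper":0},{"linear":[0,0,0.1],"twist":[0,0,0],"gripper":0},{"linear":[0,0,0.1],"twist":[0,0,0],"gripper":0}]' 20; python3 nx.py 0 48
```

```text
clock: 5.07
tcp_pos: [0.6574, -0.191, 0.0494]
eef_rot: [-0.0, 0.836, 0.549, -0.0]
force: [0.1, -0.5, 0.5]
gripper_width: 0.0003
t 5.07 s -88.5 lat 0.4 along 0.2 mm z 49.44 F [ 0.1 -0.5  0.5] tilt [-0.001  -0.0001] axx [0.397 0.918]
[ 0.041 -0.014  0.018] [0.    0.    0.018] [0.    0.    0.018] [0.    0.    0.018] [0.    0.    0.018] [0.    0.    0.018] [0.    0.    0.018] [0.    0.    0.018]
```

```bash
cat > deck.py <<'E'
from h import *
F=[];Z=[];D=[];B=[]
for _ in range(6):
    c=arm.get_calibration("wrist"); p,d=arm.capture("wrist"); o=arm.observe(); F.append(o['force']);Z.append(o['tcp_pos'][2])
    v,u=np.mgrid[0:225:3,200:420:3]; u,v=u.ravel(),v.ravel(); e=np.array(c["eye"])
    r=cast(c,np.c_[u,v],e[2]-1)-e; P=e+r*(d[v,u]/(r@att(c)[:,2]))[:,None]; P=P[d[v,u]>0]
    D.append(np.median(P[(P[:,2]>.025)&(P[:,2]<.0445),2]));B.append(np.median(P[abs(P[:,2])<.008,2]))
print("F",np.mean(F,0).round(2),"z",np.round(Z,4),"deck",np.round(np.mean(D),4),"desk",np.round(np.mean(B),4)); cv2.imwrite("pics/last.png",p)
E
python3 deck.py; python3 nx.py 1.4 48
```

```text
F [-0.34  0.2  -0.09] z [0.0492 0.0493 0.0494 0.0495 0.0495 0.0496] deck 0.0417 desk -0.0006
t 5.37 s -88.0 lat 0.5 along -0.2 mm z 49.60 F [ 0.3  0.5 -0.2] tilt [-0.0009 -0.0002] axx [0.397 0.918]
[-0.1   -0.139  0.02 ] [-0.107 -0.091  0.02 ] [-0.104 -0.094  0.02 ] [-0.101 -0.097  0.02 ] [-0.098 -0.1    0.02 ] [-0.095 -0.103  0.02 ] [-0.091 -0.106  0.02 ] [-0.088 -0.109  0.02 ]
```

No contact yet: the plate is still at rest (0.042) and there is no force, so the tips are a little above the reported height. I'll lower slowly and measure.

```bash
python3 -m pendant '[{"linear":[0.02,-0.02,0.06],"twist":[0,0,0],"gripper":0},{"linear":[0,0,0.06],"twist":[0,0,0],"gripper":0},{"linear":[0,0,0.05],"twist":[0,0,0],"gripper":0},{"linear":[0,0,0.05],"twist":[0,0,0],"gripper":0},{"linear":[0,0,0.05],"twist":[0,0,0],"gripper":0},{"linear":[0,0,0.05],"twist":[0,0,0],"gripper":0},{"linear":[0,0,0.05],"twist":[0,0,0],"gripper":0},{"linear":[0,0,0.05],"twist":[0,0,0],"gripper":0}]' 20; python3 deck.py; python3 nx.py 1.4 48
```

```text
clock: 6.03
tcp_pos: [0.6575, -0.1908, 0.0452]
eef_rot: [-0.0, 0.836, 0.549, -0.0]
force: [0.3, -0.4, 0.1]
gripper_width: 0.0
F [-0.04  0.07 -0.04] z [0.0451 0.0452 0.0452 0.0453 0.0453 0.0453] deck 0.0417 desk -0.0006
t 6.33 s -88.5 lat 0.2 along 0.1 mm z 45.31 F [-0.6 -0.7 -0.5] tilt [-0.0005 -0.0002] axx [0.397 0.918]
[-0.089 -0.099 -0.034] [-0.108 -0.09  -0.034] [-0.105 -0.093 -0.034] [-0.102 -0.096 -0.034] [-0.099 -0.099 -0.034] [-0.096 -0.102 -0.034] [-0.092 -0.105 -0.034] [-0.089 -0.108 -0.034]
```

View pics/last.png

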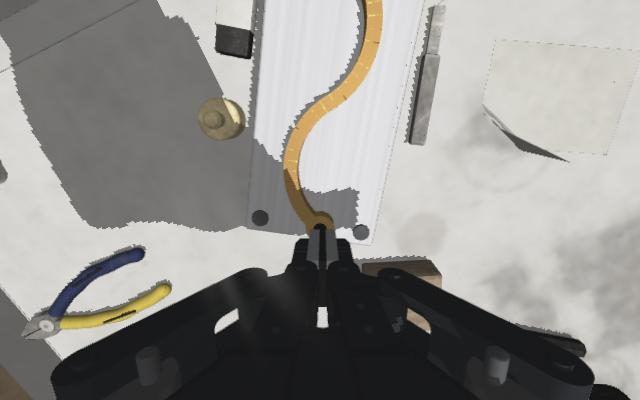

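The tips, at (322,230), sit right at the eye's near edge, yet nothing is touching. I'll measure where the tips really are from the depth picture.

```bash
python3 - <<'E'
from h import *
o=arm.observe(); c=arm.get_calibration("wrist"); p,d=arm.capture("wrist"); T=np.array(o['tcp_pos']); Rm=rot(o['eef_rot']); e=np.array(c["eye"])
print(T.round(4), "cam in tool",(Rm.T@(e-T)).round(4))
def pt(u,v):
    r=cast(c,[u,v],e[2]-1)[0]-e; return e+r*d[v,u]/(r@att(c)[:,2])
for v in range(206,300,3):
    print(v,[(((Rm.T@(pt(u,v)-T))*1000).round(1).tolist(), p[v,u].tolist()) for u in (312,329)])
K=np.array(c["mtx"]); 
for q in([0,0,0],[0,-.011,0],[0,.011,0],[.0145,-.011,0]):
    x=att(c).T@(T+Rm@np.array(q)-e); print(q,K[0,0]*x[0]/x[2]+K[0,2],K[1,1]*x[1]/x[2]+K[1,2])
cv2.imwrite("pics/tip.png",cv2.resize(p[180:300,250:400],None,fx=5,fy=5,interpolation=cv2.INTER_CUBIC))
E
```

```text
[ 0.6575 -0.1909  0.0453] cam in tool [ 0.0007 -0.0667 -0.17  ]
206 [([-5.7, -12.0, 2.5], [117, 116, 117]), ([5.1, -11.8, 3.1], [121, 120, 120])]
209 [([-5.7, -10.5, 1.1], [39, 59, 72]), ([5.1, -9.5, 4.1], [120, 119, 119])]
212 [([-5.5, -10.7, -5.4], [38, 60, 74]), ([5.1, -7.9, 2.9], [120, 119, 119])]
215 [([-5.5, -9.1, -6.5], [52, 84, 105]), ([5.0, -6.8, 0.1], [56, 72, 83])]
218 [([-5.5, -7.1, -6.2], [52, 84, 105]), ([4.9, -7.1, -6.2], [43, 67, 83])]
221 [([-5.5, -5.3, -6.6], [52, 83, 104]), ([4.9, -5.1, -6.1], [53, 86, 107])]
224 [([-5.5, -3.2, -6.3], [52, 85, 106]), ([4.9, -3.0, -5.8], [53, 86, 107])]
227 [([-5.5, -1.5, -6.9], [52, 84, 106]), ([4.9, -1.3, -6.4], [54, 86, 107])]
230 [([-4.6, -10.0, -32.3], [72, 71, 71]), ([4.3, -10.0, -32.3], [73, 72, 71])]
233 [([-4.5, -9.6, -35.4], [72, 72, 70]), ([4.2, -9.7, -35.5], [73, 72, 71])]
236 [([-4.3, -10.2, -40.5], [72, 72, 70]), ([4.1, -9.9, -39.9], [72, 71, 70])]
239 [([-4.2, -9.9, -43.5], [72, 71, 70]), ([4.0, -10.1, -43.8], [72, 71, 70])]
242 [([-4.1, -10.0, -46.9], [72, 71, 70]), ([3.9, -9.7, -46.4], [72, 71, 70])]
245 [([-3.9, -1
[... 997 characters left out ...]
.0], [25, 23, 22])]
284 [([-2.8, -11.1, -83.5], [26, 24, 25]), ([3.2, -6.9, -76.9], [26, 25, 26])]
287 [([-2.7, -11.5, -85.9], [26, 23, 24]), ([3.3, -4.5, -75.3], [27, 25, 25])]
290 [([-2.7, -11.4, -87.4], [27, 25, 25]), ([3.3, -2.8, -74.6], [29, 27, 27])]
293 [([-2.6, -11.5, -89.3], [27, 26, 26]), ([3.3, -2.2, -75.6], [29, 28, 28])]
296 [([-2.6, -10.0, -88.7], [27, 26, 26]), ([3.3, -0.6, -75.2], [29, 28, 27])]
299 [([-2.6, -8.8, -88.6], [28, 27, 27]), ([3.4, 1.2, -74.5], [29, 29, 28])]
[0, 0, 0] 321.04861058325616 225.15231363179473
[0, -0.011, 0] 321.0211471159556 208.77148423994868
[0, 0.011, 0] 321.0752012885527 241.01257636202848
[0.0145, -0.011, 0] 344.09349293968813 208.75983734233768
```

View pics/tip.png

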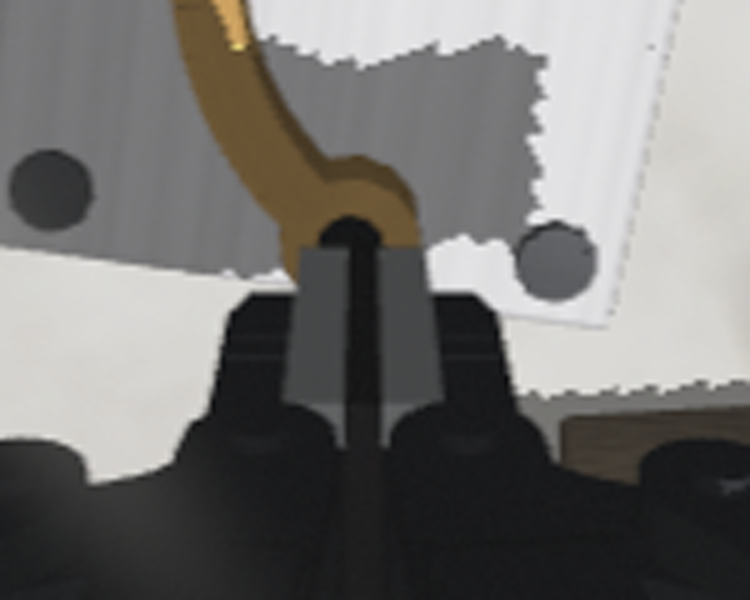

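The depth picture shows the visible finger ends about 31 mm behind the reported TCP, at tool z ≈ -32. That fits with no contact at TCP z 0.045. So the contact height must come from touch and plate readings. I'll go on down in steps, checking each one.

```bash
sed -i 's/range(6)/range(3)/' deck.py; python3 -m pendant '[{"linear":[0,0,0.1],"twist":[0,0,0],"gripper":0},{"linear":[0,0,0.1],"twist":[0,0,0],"gripper":0},{"linear":[0,0,0.1],"twist":[0,0,0],"gripper":0},{"linear":[0,0,0.1],"twist":[0,0,0],"gripper":0},{"linear":[0,0,0.1],"twist":[0,0,0],"gripper":0},{"linear":[0,0,0.05],"twist":[0,0,0],"gripper":0},{"linear":[0,0,0],"twist":[0,0,0],"gripper":0},{"linear":[0,0,0],"twist":[0,0,0],"gripper":0}]' 20; python3 deck.py; python3 nx.py 1.4 48|head -1
```

```text
clock: 7.05
tcp_pos: [0.6574, -0.1909, 0.0391]
eef_rot: [-0.0, 0.836, 0.549, -0.0]
force: [-0.8, -0.2, -0.8]
gripper_width: 0.0001
F [ 0.2  -0.37 -0.44] z [0.0391 0.0391 0.0392] deck 0.0417 desk -0.0006
t 7.20 s -88.5 lat 0.2 along 0.1 mm z 39.18 F [ 0.3  0.2 -1. ] tilt [-0.0005 -0.0002] axx [0.397 0.918]
```

Still no contact at 39 mm, so the offset is real. I'll keep going down.

```bash
python3 -m pendant '[{"linear":[0,0,0.12],"twist":[0,0,0],"gripper":0},{"linear":[0,0,0.12],"twist":[0,0,0],"gripper":0},{"linear":[0,0,0.12],"twist":[0,0,0],"gripper":0},{"linear":[0,0,0.12],"twist":[0,0,0],"gripper":0},{"linear":[0,0,0.12],"twist":[0,0,0],"gripper":0},{"linear":[0,0,0.1],"twist":[0,0,0],"gripper":0},{"linear":[0,0,0.05],"twist":[0,0,0],"gripper":0},{"linear":[0,0,0],"twist":[0,0,0],"gripper":0}]' 20; python3 deck.py; python3 nx.py 1.4 48|head -1; python3 - <<'E'
import cv2
p=cv2.imread('pics/last.png'); cv2.imwrite('pics/tip2.png',cv2.resize(p[180:300,250:400],None,fx=5,fy=5,interpolation=cv2.INTER_CUBIC))
E
```

```text
clock: 7.87
tcp_pos: [0.6575, -0.1908, 0.0309]
eef_rot: [-0.0, 0.836, 0.549, -0.0]
force: [-0.2, 0.4, 0.8]
gripper_width: 0.0001
F [ 0.05 -0.25  0.55] z [0.0309 0.031  0.031 ] deck 0.0417 desk -0.0006
t 8.02 s -88.5 lat 0.2 along 0.0 mm z 31.01 F [-0.3 -1.   0.6] tilt [-0.0003 -0.0002] axx [0.397 0.918]
```

View pics/tip2.png

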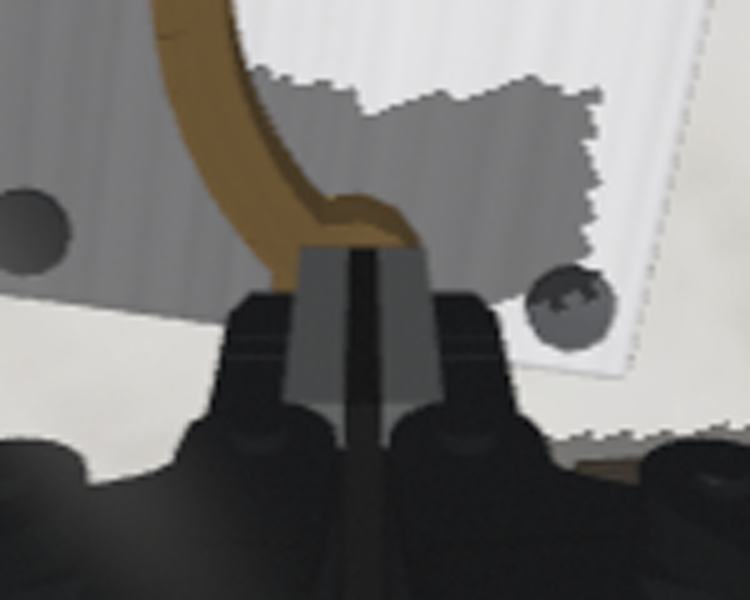

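The tips now cover most of the eye, with the front edge near its far rim, but they are still above it. I'll keep going down.

```bash
python3 -m pendant '[{"linear":[0,0,0.1],"twist":[0,0,0],"gripper":0},{"linear":[0,0,0.1],"twist":[0,0,0],"gripper":0},{"linear":[0,0,0.1],"twist":[0,0,0],"gripper":0},{"linear":[0,0,0.1],"twist":[0,0,0],"gripper":0},{"linear":[0,0,0.1],"twist":[0,0,0],"gripper":0},{"linear":[0,0,0.1],"twist":[0,0,0],"gripper":0},{"linear":[0,0,0.0],"twist":[0,0,0],"gripper":0},{"linear":[0,0,0],"twist":[0,0,0],"gripper":0}]' 20; python3 deck.py; python3 nx.py 1.4 48|head -1
```

```text
clock: 8.68
tcp_pos: [0.6576, -0.1908, 0.0245]
eef_rot: [0.0, 0.836, 0.549, -0.0]
force: [0.8, -0.1, 0.8]
gripper_width: 0.0001
F [-0.21 -0.06  0.09] z [0.0245 0.0246 0.0246] deck 0.0417 desk -0.0006
t 8.83 s -88.5 lat 0.3 along -0.1 mm z 24.60 F [-0.8 -0.2  0.3] tilt [ 0.0001 -0.0003] axx [0.397 0.918]
```

```bash
python3 -m pendant '[{"linear":[0,-0.03,0.05],"twist":[0,0,0],"gripper":0},{"linear":[0,-0.02,0.05],"twist":[0,0,0],"gripper":0},{"linear":[0,0,0.05],"twist":[0,0,0],"gripper":0},{"linear":[0,0,0.05],"twist":[0,0,0],"gripper":0},{"linear":[0,0,0.05],"twist":[0,0,0],"gripper":0},{"linear":[0,0,0.05],"twist":[0,0,0],"gripper":0},{"linear":[0,0,0.05],"twist":[0,0,0],"gripper":0},{"linear":[0,0,0],"twist":[0,0,0],"gripper":0}]' 20; python3 deck.py; python3 nx.py 1.4 48|head -1
```

```text
clock: 9.5
tcp_pos: [0.6575, -0.1908, 0.0213]
eef_rot: [0.0, 0.836, 0.549, 0.0]
force: [0.2, 0.1, 2.5]
gripper_width: -0.0002
F [-0.22 -0.03  2.34] z [0.0214 0.0214 0.0214] deck 0.0386 desk -0.0006
t 9.65 s -88.5 lat 0.2 along 0.0 mm z 21.41 F [-0.4 -0.3  1.6] tilt [ 0.0009 -0.0006] axx [0.397 0.918]
```

Contact: the plate has sunk 3.1 mm and the force is 2.3 N, as the spring should give. So the tip offset is about 27.5 mm, and TCP z ≈ 21 mm is the height to hold. Now I'll slide.

```bash
python3 nx.py 1.6 21
```

```text
t 9.65 s -88.5 lat 0.2 along 0.0 mm z 21.41 F [-0.4 -0.3  1.6] tilt [ 0.0009 -0.0006] axx [0.397 0.918]
[-0.11  -0.112  0.005] [-0.122 -0.103  0.005] [-0.119 -0.107  0.005] [-0.115 -0.112  0.005] [-0.111 -0.116  0.005] [-0.106 -0.119  0.005] [-0.102 -0.123  0.005] [-0.098 -0.127  0.005]
```

```bash
python3 -m pendant '[{"linear":[-0.11,-0.11,0.01],"twist":[0,0,0],"gripper":0},{"linear":[-0.12,-0.10,0.01],"twist":[0,0,0],"gripper":0},{"linear":[-0.12,-0.11,0.01],"twist":[0,0,0],"gripper":0},{"linear":[-0.115,-0.11,0.01],"twist":[0,0,0],"gripper":0},{"linear":[-0.11,-0.115,0.01],"twist":[0,0,0],"gripper":0},{"linear":[-0.105,-0.12,0.01],"twist":[0,0,0],"gripper":0},{"linear":[-0.10,-0.125,0.01],"twist":[0,0,0],"gripper":0},{"linear":[-0.10,-0.125,0.01],"twist":[0,0,0],"gripper":0}]' 20; python3 nx.py 1.6 21
```

```text
clock: 10.32
tcp_pos: [0.6457, -0.1953, 0.0211]
eef_rot: [0.001, 0.836, 0.549, 0.001]
force: [1.6, -0.0, 2.3]
gripper_width: 0.0
t 10.32 s -76.0 lat 0.1 along 0.1 mm z 21.09 F [ 1.6 -0.   2.3] tilt [ 0.0034 -0.0005] axx [0.397 0.918]
[-0.075 -0.125  0.001] [-0.089 -0.133  0.001] [-0.085 -0.136  0.001] [-0.08  -0.139  0.001] [-0.075 -0.142  0.001] [-0.07  -0.144  0.001] [-0.064 -0.146  0.001] [-0.059 -0.149  0.001]
```

```bash
python3 -m pendant '[{"linear":[-0.08,-0.13,0.005],"twist":[0,0,0],"gripper":0},{"linear":[-0.09,-0.135,0.005],"twist":[0,0,0],"gripper":0},{"linear":[-0.085,-0.135,0.005],"twist":[0,0,0],"gripper":0},{"linear":[-0.08,-0.14,0.005],"twist":[0,0,0],"gripper":0},{"linear":[-0.075,-0.14,0.005],"twist":[0,0,0],"gripper":0},{"linear":[-0.07,-0.145,0.005],"twist":[0,0,0],"gripper":0},{"linear":[-0.065,-0.145,0.005],"twist":[0,0,0],"gripper":0},{"linear":[-0.06,-0.15,0.005],"twist":[0,0,0],"gripper":0}]' 20; python3 nx.py 1.6 21
```

```text
clock: 10.98
tcp_pos: [0.6319, -0.197, 0.0208]
eef_rot: [0.001, 0.836, 0.549, 0.001]
force: [1.3, 1.0, 1.2]
gripper_width: 0.0003
t 10.98 s -62.0 lat 0.7 along 0.0 mm z 20.80 F [1.3 1.  1.2] tilt [ 0.004  -0.0009] axx [0.397 0.918]
[ 0.016 -0.17  -0.003] [-0.044 -0.154 -0.003] [-0.039 -0.155 -0.003] [-0.033 -0.156 -0.003] [-0.028 -0.158 -0.003] [-0.022 -0.158 -0.003] [-0.017 -0.159 -0.003] [-0.011 -0.16  -0.003]
```

```bash
python3 -m pendant '[{"linear":[-0.01,-0.16,0],"twist":[0,0,0],"gripper":0},{"linear":[-0.03,-0.155,0],"twist":[0,0,0],"gripper":0},{"linear":[-0.03,-0.155,0],"twist":[0,0,0],"gripper":0},{"linear":[-0.025,-0.155,0],"twist":[0,0,0],"gripper":0},{"linear":[-0.02,-0.16,0],"twist":[0,0,0],"gripper":0},{"linear":[-0.02,-0.16,0],"twist":[0,0,0],"gripper":0},{"linear":[-0.01,-0.16,0],"twist":[0,0,0],"gripper":0},{"linear":[-0.005,-0.16,0],"twist":[0,0,0],"gripper":0}]' 20; python3 nx.py 1.6 21
```

```text
clock: 11.65
tcp_pos: [0.6182, -0.1934, 0.0208]
eef_rot: [0.002, 0.836, 0.549, 0.001]
force: [1.6, -1.2, 2.7]
gripper_width: -0.0
t 11.65 s -48.0 lat 0.3 along 0.1 mm z 20.78 F [ 1.6 -1.2  2.7] tilt [ 0.0041 -0.0014] axx [0.397 0.918]
[ 0.026 -0.153 -0.003] [ 0.005 -0.16  -0.003] [ 0.01  -0.16  -0.003] [ 0.016 -0.159 -0.003] [ 0.022 -0.158 -0.003] [ 0.027 -0.158 -0.003] [ 0.033 -0.157 -0.003] [ 0.039 -0.155 -0.003]
```

```bash
python3 -m pendant '[{"linear":[0.015,-0.155,0],"twist":[0,0,0],"gripper":0},{"linear":[0.01,-0.16,0],"twist":[0,0,0],"gripper":0},{"linear":[0.015,-0.16,0],"twist":[0,0,0],"gripper":0},{"linear":[0.02,-0.16,0],"twist":[0,0,0],"gripper":0},{"linear":[0.025,-0.16,0],"twist":[0,0,0],"gripper":0},{"linear":[0.03,-0.155,0],"twist":[0,0,0],"gripper":0},{"linear":[0.035,-0.155,0],"twist":[0,0,0],"gripper":0},{"linear":[0.04,-0.155,0],"twist":[0,0,0],"gripper":0}]' 20; python3 nx.py 1.6 21; python3 deck.py
```

```text
clock: 12.32
tcp_pos: [0.6061, -0.1862, 0.0208]
eef_rot: [0.002, 0.836, 0.549, 0.001]
force: [1.5, -1.2, 1.6]
gripper_width: -0.0001
t 12.32 s -34.0 lat 0.4 along 0.1 mm z 20.77 F [ 1.5 -1.2  1.6] tilt [ 0.0041 -0.0018] axx [0.397 0.918]
[ 0.083 -0.136 -0.003] [ 0.053 -0.151 -0.004] [ 0.059 -0.149 -0.004] [ 0.064 -0.147 -0.004] [ 0.069 -0.144 -0.004] [ 0.074 -0.142 -0.004] [ 0.079 -0.139 -0.004] [ 0.084 -0.136 -0.004] 
F [0.07 0.41 2.65] z [0.0207 0.0207 0.0207] deck 0.038 desk -0.0006
```

```bash
python3 -m pendant '[{"linear":[0.07,-0.14,0],"twist":[0,0,0],"gripper":0},{"linear":[0.06,-0.15,0],"twist":[0,0,0],"gripper":0},{"linear":[0.06,-0.15,0],"twist":[0,0,0],"gripper":0},{"linear":[0.065,-0.145,0],"twist":[0,0,0],"gripper":0},{"linear":[0.07,-0.145,0],"twist":[0,0,0],"gripper":0},{"linear":[0.075,-0.14,0],"twist":[0,0,0],"gripper":0},{"linear":[0.08,-0.14,0],"twist":[0,0,0],"gripper":0},{"linear":[0.085,-0.135,0],"twist":[0,0,0],"gripper":0}]' 20; python3 nx.py 1.6 21
```

```text
clock: 13.13
tcp_pos: [0.5971, -0.176, 0.0207]
eef_rot: [0.002, 0.836, 0.549, 0.001]
force: [1.0, -1.3, 2.6]
gripper_width: -0.0001
t 13.13 s -20.5 lat 0.4 along 0.1 mm z 20.67 F [ 1.  -1.3  2.6] tilt [ 0.0039 -0.0021] axx [0.398 0.918]
[ 0.119 -0.101 -0.005] [ 0.096 -0.128 -0.005] [ 0.1   -0.125 -0.005] [ 0.104 -0.121 -0.005] [ 0.109 -0.117 -0.005] [ 0.113 -0.113 -0.005] [ 0.117 -0.109 -0.005] [ 0.121 -0.105 -0.005]
```

```bash
python3 -m pendant '[{"linear":[0.115,-0.11,0],"twist":[0,0,0],"gripper":0},{"linear":[0.10,-0.125,0],"twist":[0,0,0],"gripper":0},{"linear":[0.105,-0.125,0],"twist":[0,0,0],"gripper":0},{"linear":[0.11,-0.12,0],"twist":[0,0,0],"gripper":0},{"linear":[0.11,-0.115,0],"twist":[0,0,0],"gripper":0},{"linear":[0.115,-0.11,0],"twist":[0,0,0],"gripper":0},{"linear":[0.12,-0.105,0],"twist":[0,0,0],"gripper":0},{"linear":[0.125,-0.10,0],"twist":[0,0,0],"gripper":0}]' 20; python3 nx.py 1.6 21
```

```text
clock: 13.8
tcp_pos: [0.5915, -0.163, 0.0206]
eef_rot: [0.002, 0.836, 0.549, 0.001]
force: [-0.8, -1.5, 2.4]
gripper_width: -0.0002
t 13.80 s -6.5 lat 0.3 along 0.2 mm z 20.61 F [-0.8 -1.5  2.4] tilt [ 0.0035 -0.0022] axx [0.398 0.917]
[ 0.124 -0.061 -0.005] [ 0.13  -0.093 -0.005] [ 0.133 -0.088 -0.005] [ 0.137 -0.083 -0.005] [ 0.137 -0.083 -0.005] [ 0.134 -0.088 -0.005] [ 0.131 -0.092 -0.005] [ 0.127 -0.097 -0.005]
```

```bash
python3 -m pendant '[{"linear":[0.13,-0.075,0],"twist":[0,0,0],"gripper":0},{"linear":[0.135,-0.09,0],"twist":[0,0,0],"gripper":0},{"linear":[0.135,-0.085,0],"twist":[0,0,0],"gripper":0},{"linear":[0.14,-0.08,-0.005],"twist":[0,0,0],"gripper":0},{"linear":[0.14,-0.085,0],"twist":[0,0,0],"gripper":0},{"linear":[0.135,-0.09,0],"twist":[0,0,0],"gripper":0},{"linear":[0.13,-0.09,0],"twist":[0,0,0],"gripper":0},{"linear":[0.13,-0.095,-0.005],"twist":[0,0,0],"gripper":0}]' 20; python3 nx.py 1.6 21; python3 - <<'E'
from fit import *
import os
os.chdir("."); c=arm.get_calibration("wrist"); p,d=arm.capture("wrist"); cv2.imwrite("pics/mid.png",p); pickle.dump(c,open("pics/mid.pkl","wb"))
cv2.imwrite("pics/midc.png",cv2.resize(p[60:280,220:440],None,fx=2.7,fy=2.7,interpolation=cv2.INTER_CUBIC))
E
```

```text
clock: 14.47
tcp_pos: [0.5891, -0.149, 0.0206]
eef_rot: [0.002, 0.836, 0.549, 0.001]
force: [0.2, -0.6, 2.2]
gripper_width: 0.0
t 14.47 s 8.0 lat -0.1 along -0.1 mm z 20.61 F [ 0.2 -0.6  2.2] tilt [ 0.0031 -0.0021] axx [0.398 0.917]
[ 0.118 -0.117 -0.005] [ 0.116 -0.11  -0.005] [ 0.112 -0.114 -0.005] [ 0.108 -0.118 -0.005] [ 0.104 -0.122 -0.005] [ 0.099 -0.125 -0.005] [ 0.095 -0.129 -0.005] [ 0.09  -0.132 -0.005]
```

View pics/midc.png

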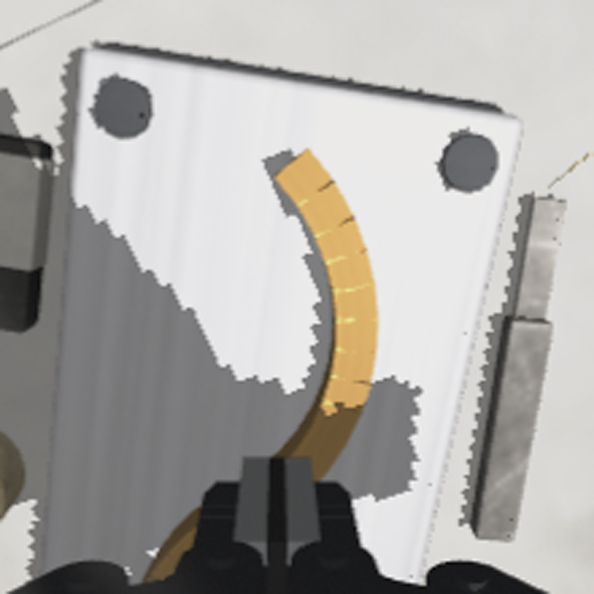

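The tips sit on the strip. The square-cut end is in clear view at crop (275–308,150–177), which is pixel (328.1,120.4). I'll check its position against the fit.

```bash
python3 - <<'E'
from fit import *
c=pickle.load(open("pics/mid.pkl","rb")); e=cast(c,[328.1,120.4],.0483)[0,:2]
import sys; sys.argv=["x","1.6","21"]; import nx
print("end seen",e.round(4),"fit s=82",nx.cv(.082).round(4),"s=78",nx.cv(.078).round(4))
p=cv2.imread("pics/mid.png"); m=cv2.inRange(cv2.cvtColor(p,cv2.COLOR_BGR2HSV),(8,100,60),(30,255,255)); m[:,:310]=0;m[:,370:]=0;m[228:]=0;m[:105]=0
ys,xs=np.nonzero(m); P=cast(c,np.c_[xs,ys],.0483)[:,:2]
C2=nx.M+.045*nx.n; r=(np.linalg.norm(P-C2,axis=1)-.045)*1e3; a=np.arctan2(*(np.c_[(P-C2)@nx.t,-(P-C2)@nx.n].T))*45
for k in range(15,90,8): q=r[(a>k)&(a<k+8)]; print(k,len(q),q.mean().round(2) if len(q) else None)
print(a.max())
E
```

```text
t 14.52 s 8.5 lat -0.2 along -0.1 mm z 20.57 F [-0.8 -1.   2.1] tilt [ 0.003  -0.0019] axx [0.398 0.918]
[ 0.114 -0.129 -0.006] [ 0.115 -0.111 -0.006] [ 0.111 -0.115 -0.006] [ 0.107 -0.119 -0.006] [ 0.102 -0.123 -0.006] [ 0.098 -0.127 -0.006] [ 0.093 -0.13  -0.006] [ 0.089 -0.133 -0.006] 
end seen [ 0.5308 -0.1198] fit s=82 [ 0.5296 -0.1202] s=78 [ 0.5334 -0.1189]
15 89 -2.68
23 242 -0.56
31 242 -0.28
39 239 -0.24
47 238 -0.12
55 243 -0.02
63 255 -0.01
71 267 -0.02
79 81 -0.23
87 0 None
81.62189879419532
```

The end and the centreline both agree with the fit to about 1 mm. I'll continue.

```bash
python3 -m pendant '[{"linear":[0.115,-0.12,-0.005],"twist":[0,0,0],"gripper":0},{"linear":[0.115,-0.11,0],"twist":[0,0,0],"gripper":0},{"linear":[0.11,-0.115,-0.005],"twist":[0,0,0],"gripper":0},{"linear":[0.105,-0.12,0],"twist":[0,0,0],"gripper":0},{"linear":[0.10,-0.125,-0.005],"twist":[0,0,0],"gripper":0},{"linear":[0.10,-0.125,0],"twist":[0,0,0],"gripper":0},{"linear":[0.095,-0.13,0],"twist":[0,0,0],"gripper":0},{"linear":[0.09,-0.135,0],"twist":[0,0,0],"gripper":0}]' 20; python3 nx.py 1.6 21
```

```text
clock: 15.18
tcp_pos: [0.583, -0.136, 0.0208]
eef_rot: [0.002, 0.836, 0.549, 0.001]
force: [0.3, -1.3, 2.4]
gripper_width: 0.0005
t 15.18 s 22.5 lat -0.4 along -0.3 mm z 20.78 F [ 0.3 -1.3  2.4] tilt [ 0.0035 -0.002 ] axx [0.398 0.918]
[ 0.059 -0.181 -0.003] [ 0.075 -0.141 -0.003] [ 0.07  -0.144 -0.003] [ 0.065 -0.146 -0.003] [ 0.06  -0.148 -0.003] [ 0.054 -0.15  -0.003] [ 0.049 -0.152 -0.003] [ 0.044 -0.154 -0.003]
```

```bash
python3 -m pendant '[{"linear":[0.065,-0.165,0],"twist":[0,0,0],"gripper":0},{"linear":[0.07,-0.15,0],"twist":[0,0,0],"gripper":0},{"linear":[0.07,-0.145,0],"twist":[0,0,0],"gripper":0},{"linear":[0.065,-0.145,0],"twist":[0,0,0],"gripper":0},{"linear":[0.06,-0.15,0],"twist":[0,0,0],"gripper":0},{"linear":[0.055,-0.15,0],"twist":[0,0,0],"gripper":0},{"linear":[0.05,-0.15,0],"twist":[0,0,0],"gripper":0},{"linear":[0.045,-0.155,0],"twist":[0,0,0],"gripper":0}]' 20; python3 nx.py 1.6 21
```

```text
clock: 15.85
tcp_pos: [0.5731, -0.1255, 0.0208]
eef_rot: [0.002, 0.836, 0.549, 0.001]
force: [1.0, -0.4, 1.7]
gripper_width: -0.0002
t 15.85 s 36.5 lat -0.7 along 0.1 mm z 20.82 F [ 1.  -0.4  1.7] tilt [ 0.0041 -0.0018] axx [0.397 0.918]
[-0.033 -0.164 -0.003] [ 0.028 -0.157 -0.003] [ 0.023 -0.158 -0.003] [ 0.017 -0.159 -0.003] [ 0.011 -0.16  -0.003] [ 0.006 -0.16  -0.003] [ 0.    -0.16  -0.003] [-0.006 -0.16  -0.003]
```

```bash
python3 -m pendant '[{"linear":[0.0,-0.16,0],"twist":[0,0,0],"gripper":0},{"linear":[0.01,-0.16,0],"twist":[0,0,0],"gripper":0},{"linear":[0.01,-0.16,0],"twist":[0,0,0],"gripper":0},{"linear":[0.01,-0.16,0],"twist":[0,0,0],"gripper":0},{"linear":[0.005,-0.16,0],"twist":[0,0,0],"gripper":0},{"linear":[0.0,-0.16,0],"twist":[0,0,0],"gripper":0},{"linear":[-0.005,-0.16,0],"twist":[0,0,0],"gripper":0},{"linear":[-0.01,-0.16,0],"twist":[0,0,0],"gripper":0}]' 20; python3 nx.py 1.6 21
```

```text
clock: 16.52
tcp_pos: [0.5604, -0.1194, 0.0208]
eef_rot: [0.002, 0.836, 0.549, 0.001]
force: [1.4, 0.6, 1.6]
gripper_width: -0.0
t 16.52 s 50.5 lat -0.2 along 0.1 mm z 20.81 F [1.4 0.6 1.6] tilt [ 0.0045 -0.0016] axx [0.397 0.918]
[-0.033 -0.145 -0.003] [-0.021 -0.159 -0.003] [-0.027 -0.158 -0.003] [-0.032 -0.157 -0.003] [-0.038 -0.155 -0.003] [-0.043 -0.154 -0.003] [-0.049 -0.152 -0.003] [-0.054 -0.151 -0.003]
```

```bash
python3 -m pendant '[{"linear":[-0.025,-0.155,0],"twist":[0,0,0],"gripper":0},{"linear":[-0.025,-0.16,0],"twist":[0,0,0],"gripper":0},{"linear":[-0.03,-0.155,0],"twist":[0,0,0],"gripper":0},{"linear":[-0.035,-0.155,0],"twist":[0,0,0],"gripper":0},{"linear":[-0.04,-0.155,0],"twist":[0,0,0],"gripper":0},{"linear":[-0.045,-0.155,0],"twist":[0,0,0],"gripper":0},{"linear":[-0.05,-0.15,0],"twist":[0,0,0],"gripper":0},{"linear":[-0.055,-0.15,0],"twist":[0,0,0],"gripper":0}]' 20; python3 nx.py 1.6 21
```

```text
clock: 17.18
tcp_pos: [0.5466, -0.1167, 0.0208]
eef_rot: [0.002, 0.836, 0.549, 0.002]
force: [1.7, 0.4, 1.9]
gripper_width: 0.0001
t 17.18 s 64.5 lat -0.4 along 0.1 mm z 20.79 F [1.7 0.4 1.9] tilt [ 0.0047 -0.0014] axx [0.397 0.918]
[-0.1   -0.118 -0.003] [-0.069 -0.145 -0.003] [-0.074 -0.142 -0.003] [-0.079 -0.139 -0.003] [-0.084 -0.136 -0.003] [-0.088 -0.133 -0.003] [-0.093 -0.13  -0.003] [-0.098 -0.127 -0.003]
```

```bash
python3 -m pendant '[{"linear":[-0.085,-0.135,0],"twist":[0,0,0],"gripper":0},{"linear":[-0.075,-0.14,0],"twist":[0,0,0],"gripper":0},{"linear":[-0.075,-0.14,0],"twist":[0,0,0],"gripper":0},{"linear":[-0.08,-0.14,0],"twist":[0,0,0],"gripper":0},{"linear":[-0.085,-0.135,0],"twist":[0,0,0],"gripper":0},{"linear":[-0.09,-0.13,0],"twist":[0,0,0],"gripper":0},{"linear":[-0.09,-0.13,0],"twist":[0,0,0],"gripper":0},{"linear":[-0.09,-0.12,0],"twist":[0,0,0],"gripper":0}]' 20; python3 nx.py 1.6 21; python3 deck.py;  python3 - <<'E'
import cv2
p=cv2.imread('pics/last.png'); cv2.imwrite('pics/tip3.png',cv2.resize(p[140:300,220:420],None,fx=3.7,fy=3.7,interpolation=cv2.INTER_CUBIC))
E
```

```text
clock: 17.85
tcp_pos: [0.5328, -0.1185, 0.0207]
eef_rot: [0.002, 0.836, 0.549, 0.002]
force: [1.7, -0.6, 2.1]
gripper_width: 0.0001
t 17.85 s 78.5 lat -0.6 along -0.0 mm z 20.73 F [ 1.7 -0.6  2.1] tilt [ 0.0046 -0.0011] axx [0.397 0.918]
[-0.012  0.075 -0.003] [ 0.     0.    -0.003] [ 0.     0.    -0.003] [ 0.     0.    -0.003] [ 0.     0.    -0.003] [ 0.     0.    -0.003] [ 0.     0.    -0.003] [ 0.     0.    -0.003] 
F [-0.29  0.26  2.03] z [0.0207 0.0207 0.0207] deck 0.0379 desk -0.0007
```

View pics/tip3.png

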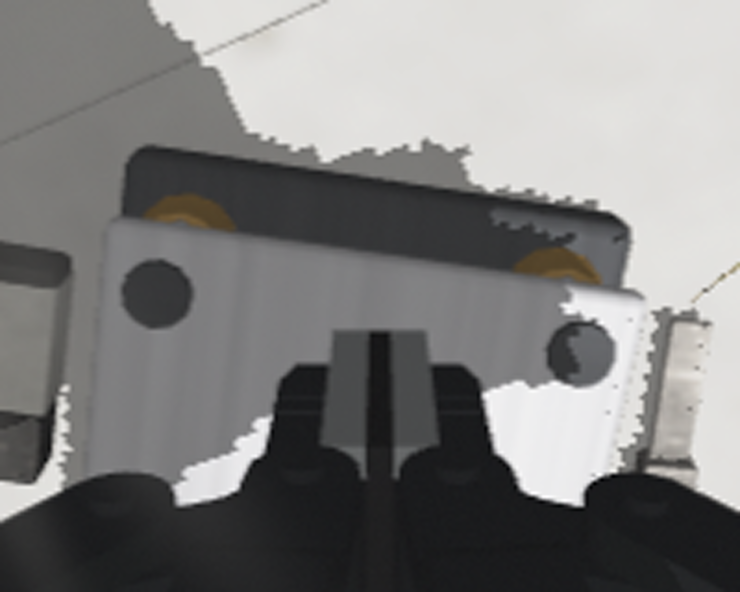

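The tips cover the square-cut end and nothing else is touched. The plate is about 3.8 mm down under about 2 N. I'll hold still for one call, recheck and hand in.

```bash
python3 -m pendant '[{"linear":[0,0,0],"twist":[0,0,0],"gripper":0},{"linear":[0,0,0],"twist":[0,0,0],"gripper":0},{"linear":[0,0,0],"twist":[0,0,0],"gripper":0},{"linear":[0,0,0],"twist":[0,0,0],"gripper":0},{"linear":[0,0,0],"twist":[0,0,0],"gripper":0},{"linear":[0,0,0],"twist":[0,0,0],"gripper":0},{"linear":[0,0,0],"twist":[0,0,0],"gripper":0},{"linear":[0,0,0],"twist":[0,0,0],"gripper":0}]' 20; python3 nx.py 1.6 21|head -1; python3 deck.py;  python3 -c "
from plant import arm
print(arm.finish_job())"
```

```text
clock: 18.67
tcp_pos: [0.5324, -0.1186, 0.0205]
eef_rot: [0.001, 0.836, 0.549, 0.001]
force: [1.1, 0.4, 2.0]
gripper_width: 0.0
t 18.67 s 79.0 lat -0.6 along -0.2 mm z 20.52 F [1.1 0.4 2. ] tilt [ 0.0034 -0.0011] axx [0.397 0.918]
F [0.03 0.11 2.2 ] z [0.0205 0.0205 0.0205] deck 0.0376 desk -0.0007
the job is handed in; nothing more can be done
None
```

The closed fingertips touched the eye, slid along the whole strip at about 20 mm/s, and are holding on the square-cut end. I handed the job in at about 19 s; it gives no verdict.

- **Path:** the fingertips stayed within about 0.7 mm of the fitted centreline at every check. They stopped 2–3 mm short of the very end.
- **Pressure:** the plate was down 3 to 4 mm wherever I measured it (eye, first half, end), and the force read about 1 to 3 N throughout, including noise. The last check showed the plate about 4 mm down with 2.2 N upward, well clear of its 12 mm stop.
- **Surroundings:** I saw no contact with the plate or the loose things in the wrist pictures. I did not take a final scene picture to confirm that nothing moved.

Two readings disagreed:
- **Fingertip height:** the tips met the strip about 27.5 mm above the reported TCP (the depth picture suggested 31 mm). I therefore set the pressing height from touch and the plate's measured sinking, not from the TCP reading.
- **Camera positions:** the scene and wrist cameras differed by about 3 mm. I used the wrist view, and the last look at the square-cut end agreed with it to about 1 mm.

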